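# Set the stirrer lever to full speed and start it

### The arm

A 7-joint arm with a two-finger parallel gripper is mounted at the origin on a cart in front of the work surface, level with it; the furniture and walls round the work are solid. World frame = base frame: x ahead of the robot, y to its left, z up, the work surface at z = 0. Lengths are in m, angles in rad, forces in N, time in s.
With the tool pointing down it reaches from about 0.425 to 0.925 m from the base axis. Payload 6.8 kg.
Tool frame: the origin (TCP) lies on the front face of the gripper's body, between the roots of the fingers; the fingertips stand 73 mm ahead of it and the grasp point (between the pads) lies 54 mm ahead of it (env.nose_length is the distance from the TCP to the fingertips, in m); z points along the fingers, y is the line along which they close (so a half turn about z gives the same grasp; the last joint's range is limited). The gripper opens to 85 mm and grips with 20 to 120 N. Pads are 22 mm wide; open, the fingers measure 114 mm over their backs; the gripper's body (76 mm by 85 mm) begins 54 mm behind the grasp point. The pads swing forward as they close: fully open they stand 13 mm farther back than shut.
Start: joints at [0.993, 0.477, 0.022, 1.555, -0.011, 1.109, -0.083], TCP at [0.306, -0.602, 0.304] pointing down, gripper open.
Joint ranges: [-2.96, 2.96], [-0.34, 2.1], [-1.41, 1.46], [0.24, 2.44], [-1.37, 4.51], [0.17, 1.92], [-2.96, 2.96]. Speed limits (rad/s): [2.39, 2.39, 3.14, 3.14, 3.14, 3.14, 3.14].

### API

Orientations are given as a unit quaternion [w, x, y, z].
In Python, from cell import env, kin, camera, calibration, job gives the robot as it stands. The module is installed in compiled form; this text tells all that it offers. Calls block until the motion is done:
- env.reach(position, orientation): joint-space move of the TCP to a pose.
- env.movel(position, velocity=0.15, rot=None, stop_force=None): straight line of the TCP; rot=None keeps the orientation; velocity is the mean speed in m/s. With stop_force (N) it stops when the force on the tool has changed by that much, and returns True; else False.
- env.goto_joints(angles): joint-space move.
- env.grip(opening, f_grip=None): finger opening in m; f_grip is the grip in N (None keeps the last); returns when the fingers have stopped.
- env.dwell(seconds).
- kin.inverse_kinematics(position, orientation): joint angles nearest the present ones, or None.
- env.get_state(): the state.
- camera(name): name is "side" or "top"; returns (picture, depth): 400x640x3 uint8, blue, green, red; 400x640 float32, m along the optical axis (not along the pixel's ray), 0 where there is no reading.
- calibration(name): a dict with "fx", "fy", "cx", "cy" (pixels), "rvec" (rotation vector, rad) and "tvec" (3), from world to camera coordinates, as OpenCV has them. Camera axes: x right, y down, z forward; pixel columns grow to the right and rows downward; lengths in m; the calibration is good to about 2 mm. A picture is of the moment at which its call begins. calibration takes no time and is no camera call.
A pose or a line that the arm cannot do raises env.PlanningError and nothing moves.
- job.job_done(): hands the job in; it is judged then, once.
The state is a dict: "time": time; "qpos": joint angles; "joint_velocities": joint speeds; "joint_torque": joint torques, N m; "tcp_pos": TCP position; "orientation": TCP orientation; "force": force on the tool from outside, world axes, zero at the start; "torque": the same for the moment, N m; "opening": finger opening in m; "gripper_force": force on a finger pad.
Only numpy, scipy, OpenCV 4.12 (cv2) and the standard library are available. Lean on these libraries where they do the work, as an engineer would, in place of code of your own. Each camera call takes 0.05 s, during which the arm holds its last target. There are 200 camera calls.

### The job

The two-place stirrer has one sliding lever per place. With closed fingers and without gripping anything, push the lever on the same side as the open beaker from off, past its first click, all the way to its second stop without forcing it there, then press the start button between the levers right down once the lever is there and let it come up. Leave the other lever off and do not lift or move the beaker, the lidded jar or any of the small things standing around.

Things in the scene. Friction and masses are not known exactly. Their poses are not given: they have to be found in the camera images.
- stirrer: white two-place stirrer fixed to the bench, 260 mm along x, 380 mm along y, flat top 48 mm above the bench; origin under its centre on the bench, z up, x towards its back, y to its left. At the front is the control strip with two levers and the start button, at the back two round white plates (108 mm across, 4 mm high, centres at x = 0.065, y = +0.105 and -0.105)
- lever_left_grip (a point): black upright paddle on the left lever of the stirrer (+y side), 34 mm wide along the stirrer's x, 14 mm thick along its y, 36 mm tall; this point is its middle, 75 mm above the bench (27 mm above the stirrer's top). It is at stirrer x = -0.080, y = +0.140 when off and slides towards the stirrer's middle (along its -y)
- lever_right_grip (a point): black upright paddle on the right lever of the stirrer (-y side), 34 mm wide along the stirrer's x, 14 mm thick along its y, 36 mm tall; this point is its middle, 75 mm above the bench (27 mm above the stirrer's top). It is at stirrer x = -0.080, y = -0.140 when off and slides towards the stirrer's middle (along its +y)
- lever_left (a joint): travel of the left lever, m: 0 off (outer end of its slot), about 0.030 at the first detent (click), 0.060 at the second stop, the inner end of the slot, where it cannot go farther. Spring detents hold it at each of these; it takes about 4 to 8 N to push it over. Left between two of them it snaps to the nearer one
- lever_right (a joint): travel of the right lever, m: 0 off (outer end of its slot), about 0.030 at the first detent (click), 0.060 at the second stop, the inner end of the slot, where it cannot go farther. Spring detents hold it at each of these; it takes about 4 to 8 N to push it over. Left between two of them it snaps to the nearer one
- start (a joint): travel of the start button, m: 0 up, 0.006 fully down (about 5 N); springs back up when let go
- start_top (a point): centre of the top face of the start button: grey round cap 28 mm across in a black housing, 71 mm above the bench (23 mm above the stirrer's top), between the two levers at stirrer x = -0.080, y = 0; it is pressed straight down
- beaker_glass_mid (a point): open clear beaker, 74 mm across, 98 mm tall, standing on the left or right plate; this point is its centre half-way up. Its side tells which lever to push (stirrer y > 0: left)
- sample_jar_1_mid (a point): closed specimen jar with a broad lid, 63 mm across, 67 mm tall, on the other plate; point at its centre half-way up; not to be disturbed
- vial_0_mid (a point): small capped vial, 25 mm across, 54 mm tall, standing on the stirrer between the two plates; point at its centre; not to be disturbed
- petri_a_mid (a point): petri dish, 62 mm across, 15 mm high, on the bench to the left of the stirrer; point at its centre; not to be disturbed
- dropper_iodine_mid (a point): dropper bottle, 35 mm across, 99 mm tall, on the bench to the right of the stirrer; point at its centre half-way up; not to be disturbed
Things that resemble listed ones, but are neither listed nor needed, are in the scene too. What is shaped like the part that bears beaker_glass_mid but orange is not meant.

How it is judged:
By the outcome, as a careful person would: the job done as asked, in the order asked, and still so for the second after the job is handed in, with the robot touching nothing.
It also fails if it takes over 38 s, if anything falls off the work surface, if the arm or the gripper's body presses on something with over 40 N, if the wrist force passes 120 N, or if a joint passes its speed limit or range.

## Working session

There is one attempt and no reset: what is moved stays moved. The work goes in short steps, each a Python script; the robot and the scene stay as the last script left them, time stands still between calls to the robot, and variables do not carry over. Pictures are saved under pics/ and viewed, at most 10 in all, crops included, and the job is handed in when it is done.

```bash
mkdir -p pics; cat > h.py <<'E'
import numpy as np, cv2
from cell import env, kin, camera, calibration, job
def cam(n):
    c=calibration(n);R=cv2.Rodrigues(np.array(c['rvec'],float))[0];t=np.array(c['tvec'],float).ravel()
    return c,R,t
def ray(n,u,v,z):
    c,R,t=cam(n);o=-R.T@t;d=R.T@np.array([(u-c['cx'])/c['fx'],(v-c['cy'])/c['fy'],1]);return o+d*(z-o[2])/d[2]
def cloud(n,D):
    c,R,t=cam(n);v,u=np.mgrid[:400,:640]
    P=np.stack([(u-c['cx'])/c['fx']*D,(v-c['cy'])/c['fy']*D,D],-1)
    return (P-t)@R
def proj(n,p):
    c,R,t=cam(n);q=R@np.array(p)+t;return q[0]/q[2]*c['fx']+c['cx'],q[1]/q[2]*c['fy']+c['cy']
E
python3 - <<'E'
from h import *
for n in('top','side'):
    p,d=camera(n);cv2.imwrite(f'pics/{n}0.png',p);np.savez(f'pics/{n}0.npz',p=p,d=d)
    c,R,t=cam(n);print(n,-R.T@t,c['fx'])
print(env.get_state())
E
```

```text
top [ 0.52238828 -0.01844711  1.04647333] 423.56592817990224
side [ 0.4014099  -0.76320542  0.75914512] 404.6917467678076
{'time': 0.1, 'qpos': array([ 0.99290452,  0.47774252,  0.02236232,  1.556359  , -0.0115011 ,
        1.10932119, -0.08308511]), 'joint_velocities': array([ 0.00096589, -0.00176056,  0.00101844, -0.00349693,  0.00228449,
       -0.0005913 , -0.00146631]), 'joint_torque': array([ 3.17489008e-03, -5.97765326e+01,  1.61296796e+00, -2.81955796e+01,
        1.27695763e-02,  5.11365026e-03, -4.46667786e-05]), 'tcp_pos': array([ 0.30536837, -0.60150138,  0.3030037 ]), 'orientation': array([-8.09432193e-04,  9.72536258e-01,  2.32749871e-01, -2.62063109e-04]), 'force': array([ 1.04605056, -0.58963635, -0.08162804]), 'torque': array([-0.00047375, -0.01256028,  0.00443895]), 'gripper_force': 0.0, 'opening': 0.085522146201912}
```

View pics/top0.png

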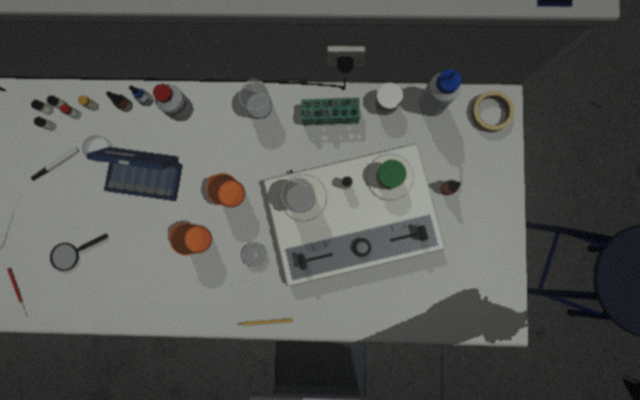

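View pics/side0.png

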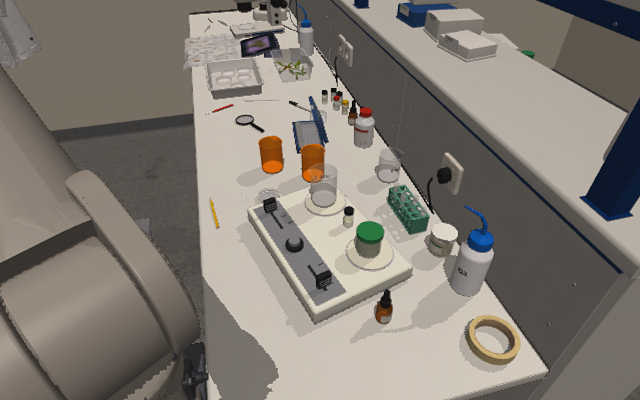

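The open clear beaker is at top (299,197), standing on the left plate. It could be confused with the clear beaker on the bench at (257,100) or the orange ones at (228,191) and (195,238). The green-lidded jar is at (391,173) on the right plate. So I want the left lever, with its paddle at about (300,261), and the button at (361,247). Next I'll measure the stirrer pose and check a crop.

```bash
python3 - <<'E'
from h import *
z=np.load('pics/top0.npz');p,d=z['p'],z['d'];W=cloud('top',d)
m=(np.abs(W[...,2]-.048)<.012)&(d>0);m[:130]=0;m[300:]=0;m[:,:240]=0;m[:,460:]=0
n,l,s,_=cv2.connectedComponentsWithStats(m.astype(np.uint8));k=1+s[1:,4].argmax();m=l==k
v,u=np.nonzero(m)
P=np.array([ray('top',a,b,.048)[:2] for a,b in zip(u,v)],np.float32)
r=cv2.minAreaRect(P);print(r,np.median(W[m][:,2]));B=cv2.boxPoints(r);print(B)
c=np.array(r[0]);e=[B[(i+1)%4]-B[i] for i in range(2)]
x=min(e,key=np.linalg.norm);x=x/np.linalg.norm(x);x=x*np.sign(x[0]);y=np.array([-x[1],x[0]])
print('c',c,'yaw',np.degrees(np.arctan2(x[1],x[0])))
img=cv2.resize(p[130:300,240:460],None,fx=3.5,fy=3.5,interpolation=cv2.INTER_CUBIC)
img=cv2.convertScaleAbs(img,alpha=1.5)
def mk(q,h,col):
    w=c+x*q[0]+y*q[1];a,b=proj('top',[*w,h]);cv2.circle(img,(int((a-240+.5)*3.5),int((b-130+.5)*3.5)),3,col,-1);print(q,w,a,b)
mk((-.08,.14),.093,(0,0,255));mk((-.08,-.14),.093,(0,0,255));mk((-.08,0),.071,(0,0,255));mk((.065,.105),.052,(0,255,0));mk((.065,-.105),.119,(0,255,0))
for sx in(-.13,.13):
  for sy in(-.19,.19): mk((sx,sy),.048,(255,0,0))
cv2.imwrite('pics/c1.png',img)
E
```

```text
Traceback (most recent call last):
  File "h.py", line 7, in ray
    c,R,t=cam(n);o=-R.T@t;d=R.T@np.array([(u-c['cx'])/c['fx'],(v-c['cy'])/c['fy'],1]);return o+d*(z-o[2])/d[2]
          ~~~^^^
  File "h.py", line 4, in cam
    c=calibration(n);R=cv2.Rodrigues(np.array(c['rvec'],float))[0];t=np.array(c['tvec'],float).ravel()
ValueError: time passes only in moves, steps and waits
```

The repeated calibration calls raised that error, so I'll cache the calibration.

```bash
sed -i 's/^def cam(n):/import functools\n@functools.cache\ndef cam(n):/' h.py; cat > m.py <<'E'
from h import *
z=np.load('pics/top0.npz');p,d=z['p'],z['d'];W=cloud('top',d)
m=(np.abs(W[...,2]-.048)<.012)&(d>0);m[:130]=0;m[300:]=0;m[:,:240]=0;m[:,460:]=0
n,l,s,_=cv2.connectedComponentsWithStats(m.astype(np.uint8));k=1+s[1:,4].argmax();m=l==k
v,u=np.nonzero(m)
P=np.array([ray('top',a,b,.048)[:2] for a,b in zip(u,v)],np.float32)
r=cv2.minAreaRect(P);print(r,np.median(W[m][:,2]));B=cv2.boxPoints(r);print(B)
c=np.array(r[0]);e=[B[(i+1)%4]-B[i] for i in range(2)]
x=min(e,key=np.linalg.norm);x=x/np.linalg.norm(x);x=x*np.sign(x[0]);y=np.array([-x[1],x[0]])
print('c',c,'yaw',np.degrees(np.arctan2(x[1],x[0])))
img=cv2.resize(p[130:300,240:460],None,fx=3.5,fy=3.5,interpolation=cv2.INTER_CUBIC)
img=cv2.convertScaleAbs(img,alpha=1.5)
def mk(q,h,col):
    w=c+x*q[0]+y*q[1];a,b=proj('top',[*w,h]);cv2.circle(img,(int((a-240+.5)*3.5),int((b-130+.5)*3.5)),3,col,-1);print(q,w,a,b)
mk((-.08,.14),.093,(0,0,255));mk((-.08,-.14),.093,(0,0,255));mk((-.08,0),.071,(0,0,255));mk((.065,.105),.052,(0,255,0));mk((.065,-.105),.119,(0,255,0))
for sx in(-.13,.13):
  for sy in(-.19,.19): mk((sx,sy),.048,(255,0,0))
cv2.imwrite('pics/c1.png',img)
E
python3 m.py
```

```text
((0.5882534980773926, -0.0777408629655838), (0.2589232921600342, 0.37841853499412537), 14.669779777526855) 0.05022737193695494
[[ 0.41509527  0.07251459]
 [ 0.5109289  -0.29356804]
 [ 0.7614117  -0.22799632]
 [ 0.66557807  0.13808632]]
c [ 0.5882535  -0.07774086] yaw 14.669775
(-0.08, 0.14) [0.4754067  0.03743554] 301.62556778408816 261.4622189250936
(-0.08, -0.14) [ 0.54631605 -0.2334369 ] 423.5534041225342 232.33372012333007
(-0.08, 0) [ 0.51086137 -0.09800068] 361.77670983557624 246.7647863927968
(0.065, 0.105) [0.62454359 0.0402974 ] 303.0869105811193 196.94503887312806
(0.065, -0.105) [ 0.6777256  -0.16285693] 394.00681063112535 171.65979869469885
(-0.13, -0.19) [ 0.51060836 -0.29446936] 445.54494395522295 248.67480910030076
(-0.13, 0.19) [0.41437425 0.07314324] 286.7921458949063 286.5921230457043
(0.13, -0.19) [ 0.76213275 -0.22862497] 417.21046013589023 142.0248557074653
(0.13, 0.19) [0.66589864 0.13898763] 262.33435926508173 179.06054956338568
```

View pics/c1.png

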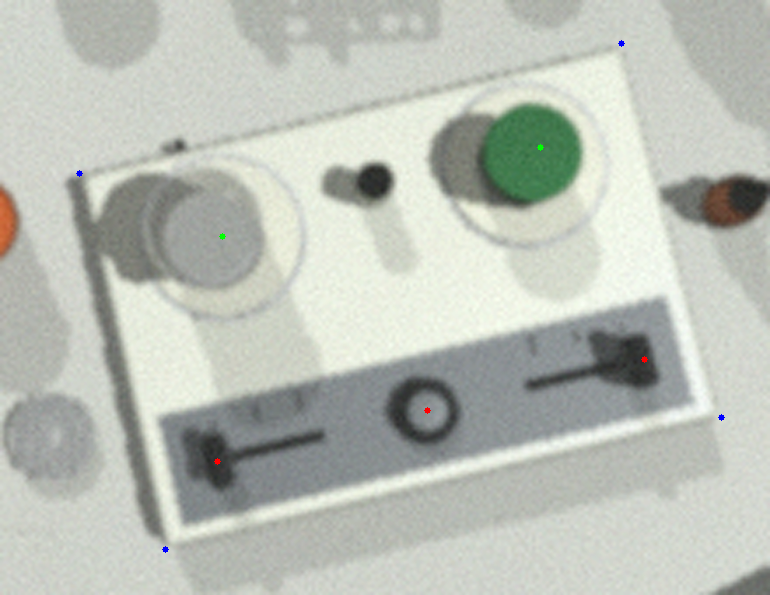

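The crop confirms it: the clear beaker is on the left plate, with the left paddle at crop (215,461) and the button cap at (423,410). My marks sit about 4 crop px (2.6 mm) too far right, so I'll shift the centre by +2.6 mm in y. Now I'll move above the outer side of the left paddle.

```bash
cat >> h.py <<'E'
yaw=np.radians(14.67);C=np.array([.5883,-.0751]);X=np.array([np.cos(yaw),np.sin(yaw)]);Y=np.array([-X[1],X[0]])
def w(sx,sy,tip): return np.array([*(C+X*sx+Y*sy),tip+env.nose_length])
def s(p): d=np.array(p)[:2]-C; return d@X,d@Y
def Q(k):
    a=(yaw+np.pi/2+k*np.pi)/2; return np.array([0,np.cos(a),np.sin(a),0])
E
python3 - <<'E'
from h import *
q0=np.array(env.get_state()['qpos'])
best=None
for k in(0,1):
    q=kin.inverse_kinematics(w(-.08,.178,.06),Q(k)); print(k,q)
    q=kin.inverse_kinematics(w(-.08,.178,.17),Q(k)); print(k,q)
    if q is not None and (best is None or abs(q-q0).max()<best[0]): best=(abs(q-q0).max(),k)
k=best[1];open('k','w').write(str(k))
env.grip(0.0); print(env.get_state()['time'])
env.reach(w(-.08,.178,.17),Q(k)); print(env.get_state()['time'])
env.movel(w(-.08,.178,.064),.12)
S=env.get_state();print(k,S['time'],S['tcp_pos'],s(S['tcp_pos']),S['force'],S['opening'])
for n in('top','side'):
    p,d=camera(n);cv2.imwrite(f'pics/{n}1.png',p)
    if n=='side': a=cv2.resize(p[150:330,200:440],None,fx=3.2,fy=3.2)
    else: b=p
cv2.imwrite('pics/c2.png',a)
E
```

```text
0 [ 0.19435999  0.46894595 -0.59027856  2.1355645   0.42720493  0.65243946
 -0.43537131]
0 [ 0.30565207  0.29459736 -0.69517799  2.05199036  0.24461898  0.87557824
 -0.27046884]
1 [-1.17329146  0.87905888  1.26548653  2.2164767  -1.1039909   0.96583559
 -2.10123871]
1 [-1.27121697  0.52503996  1.29671482  2.13892853 -0.63393449  0.95214042
 -2.49712387]
0.8667
3.35
0 4.3833 [0.46628399 0.07702687 0.13717347] (np.float64(-0.07951199649962849), np.float64(0.17806833903358796)) [0.00674006 0.08206754 0.77094286] 0.0003675895569316548
```

View pics/c2.png

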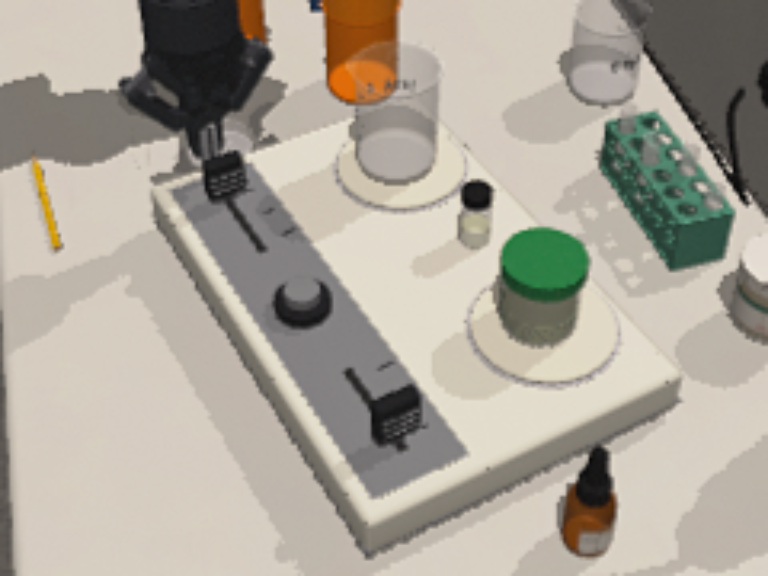

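The fingers (crop 210,140) are just outside the left paddle (225,178), which is still off. Now I'll touch it and then push.

```bash
python3 - <<'E'
from h import *
def st(t):
    S=env.get_state();f=S['force'];print(t,round(S['time'],2),np.round(s(S['tcp_pos']),4),'Fx,Fy',np.round([f[:2]@X,f[:2]@Y,f[2]],2));return s(S['tcp_pos'])[1]
h=env.movel(w(-.08,.150,.064),.02,stop_force=2.0);y0=st(h)
for tr in(.035,.050,.056):
    h=env.movel(w(-.08,y0-tr,.064),.04,stop_force=14);st(h)
p,d=camera('side');cv2.imwrite('pics/c3.png',cv2.resize(p[150:330,200:440],None,fx=3.2,fy=3.2))
E
```

```text
True 5.6 [-0.0802  0.1535] Fx,Fy [0.69 0.68 0.17]
False 6.63 [-0.0803  0.1189] Fx,Fy [-0.09  3.34 -2.04]
False 7.16 [-0.0798  0.1028] Fx,Fy [ 0.49 -0.5  -0.45]
False 7.46 [-0.08    0.0972] Fx,Fy [ 0.03 -0.61  0.2 ]
```

View pics/c3.png

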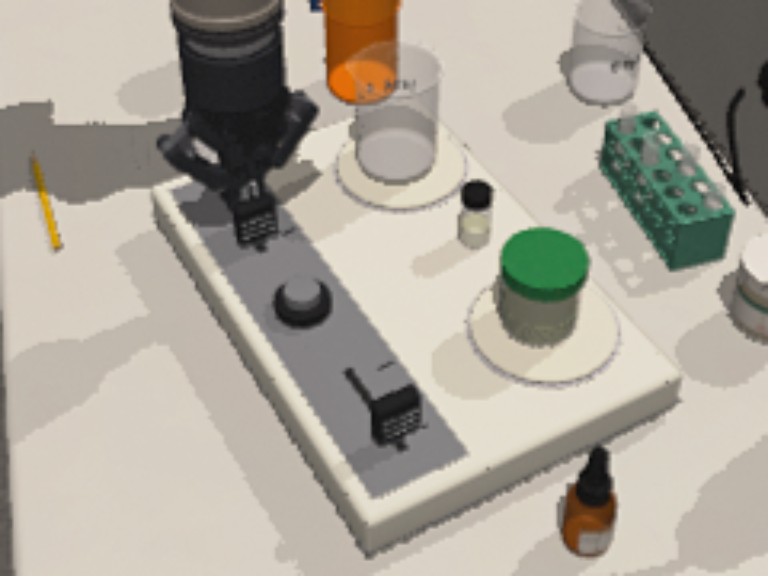

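The paddle (crop 257,220) is at the inner end of its slot, or nearly. A gentle 4 N touch will confirm the stop. Then I'll retreat outward and go up over the button.

```bash
python3 - <<'E'
from h import *
def st(t):
    S=env.get_state();f=S['force'];print(t,round(S['time'],2),np.round(s(S['tcp_pos']),4),round(S['tcp_pos'][2]-.073,4),'F',np.round([f[:2]@X,f[:2]@Y,f[2]],2));return s(S['tcp_pos'])[1]
h=env.movel(w(-.08,.0905,.064),.02,stop_force=4);y=st(h)
env.movel(w(-.08,y+.015,.064),.08);st(0)
env.movel(w(-.08,y+.015,.125),.12)
env.movel(w(-.08,0,.125),.12);st(0)
p,d=camera('side');cv2.imwrite('pics/c4.png',cv2.resize(p[150:330,200:440],None,fx=3.2,fy=3.2))
E
```

```text
True 7.78 [-0.0802  0.0951] 0.0634 F [0.24 1.3  0.43]
0 8.12 [-0.08    0.1106] 0.0636 F [ 0.54 -0.53 -0.12]
0 9.85 [-0.0799  0.001 ] 0.1246 F [-0.28  0.01 -0.23]
```

View pics/c4.png

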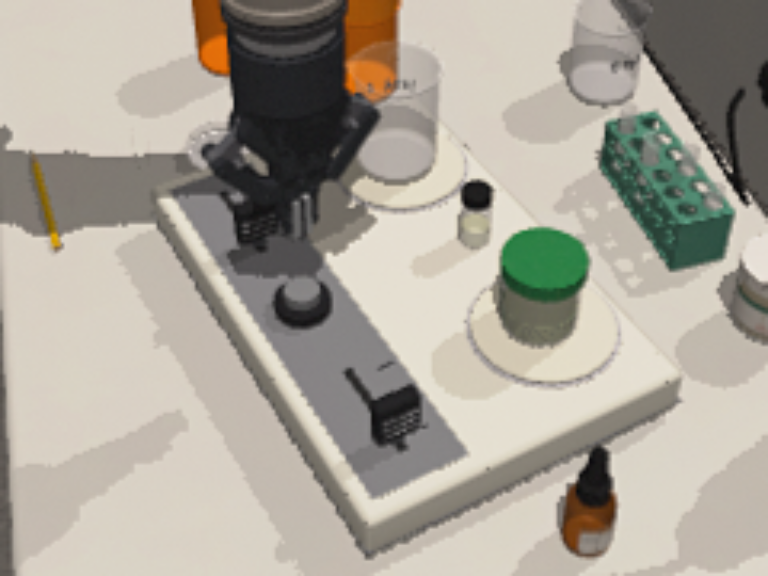

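The lever stayed put after release: the paddle is at (257,220) with only a short stub of slot past it, like the right lever's outer end. It moved about 57–60 mm. The fingers are over the button, so I'll press it now.

```bash
python3 - <<'E'
from h import *
def st(t):
    S=env.get_state();f=S['force'];print(t,round(S['time'],2),np.round(s(S['tcp_pos']),4),round(S['tcp_pos'][2]-env.nose_length,4),'F',np.round([f[:2]@X,f[:2]@Y,f[2]],2))
env.movel(w(-.08,0,.078),.12);st(0)
h=env.movel(w(-.08,0,.060),.015,stop_force=11);st(h)
env.dwell(.2);st('hold')
env.movel(w(-.08,0,.18),.12);st(0)
env.movel(w(-.17,-.10,.20),.15);st(0)
for n in('side','top'):
    p,d=camera(n)
    if n=='side':cv2.imwrite('pics/c5.png',cv2.resize(p[150:330,200:440],None,fx=3.2,fy=3.2))
    else: cv2.imwrite('pics/c6.png',cv2.convertScaleAbs(cv2.resize(p[130:300,240:460],None,fx=3.5,fy=3.5),alpha=1.5))
E
```

```text
0 10.44 [-0.0798  0.0004] 0.0781 F [0.53 0.25 0.26]
True 11.35 [-0.0799 -0.0001] 0.0641 F [-1.33  0.39  7.68]
hold 11.55 [-0.0799 -0.0001] 0.0641 F [-1.62  0.8   7.37]
0 12.67 [-0.0805  0.0001] 0.1792 F [-1.07 -0.45 -0.55]
0 13.72 [-0.1694 -0.0992] 0.1999 F [0.33 0.18 0.47]
```

View pics/c5.png

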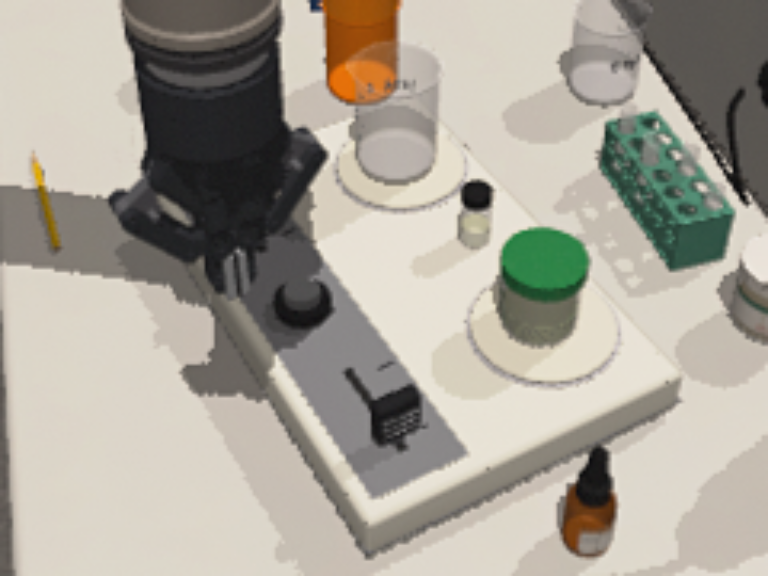

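View pics/c6.png

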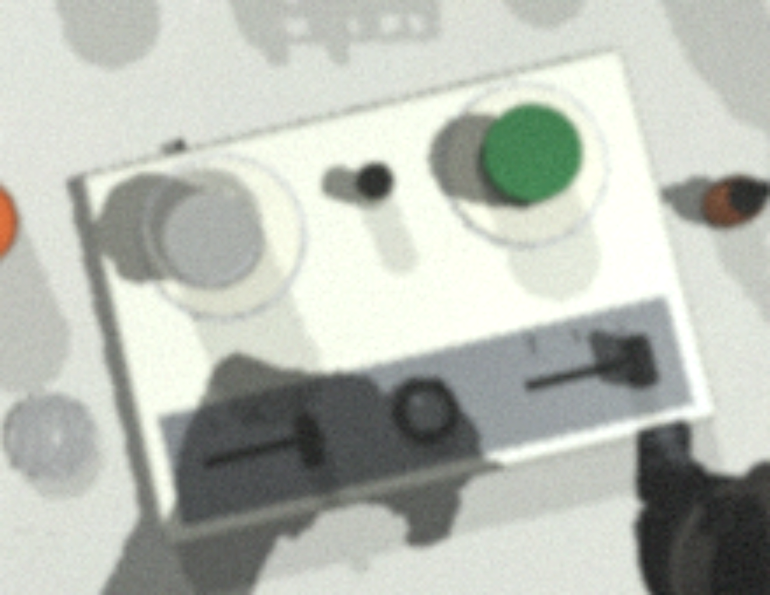

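Seen from above, the left paddle is at crop (310,440), about 60 mm of travel, so it's at the second stop. The right lever is still off at (643,360), the button is up, and the beaker, jar, vial, dropper and petri dish haven't moved. During the press the tip ended about 6.9 mm below the cap's nominal height and held there at about 7.5 N, more than the 5 N needed, so the button was fully down.

```bash
python3 -c "
from h import *
print(job.job_done())"
```

```text
the job is handed in; nothing more can be done
None
```

I pushed the left lever (the open beaker's side) to its second stop, then pressed the start button fully down once and let it come up; the right lever and the other objects were left untouched, and the job was handed in after about 14 s of robot time.

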